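# Burnish a lifting inlay line flush

## Robot

A 7-joint arm with a two-finger parallel gripper is mounted at the origin on the work surface. World frame = base frame: x ahead of the robot, y to its left, z up, the work surface at z = 0. Lengths are in m, angles in rad, forces in N, time in s.
With the tool pointing down it reaches from about 0.4 to 0.875 m from the base axis. Payload 19.3 kg.
Tool frame: the origin (TCP) lies at the very end of the fingers, on their centre line; the grasp point (between the pads) lies 19 mm behind it; z points along the fingers, y is the line along which they close (so a half turn about z gives the same grasp; the last joint's range is limited). The gripper opens to 85 mm and grips with 20 to 120 N. Pads are 22 mm wide; open, the fingers measure 114 mm over their backs; the gripper's body (76 mm by 85 mm) begins 54 mm behind the grasp point. The pads swing forward as they close: fully open they stand 13 mm farther back than shut.
Start: joints at [-1.278, 0.521, -0.036, 1.599, 0.021, 1.021, -0.113], TCP at [0.222, 0.584, 0.231] pointing down, gripper open.
Joint ranges: [-2.91, 2.91], [-0.3, 2.13], [-1.5, 1.42], [0.17, 2.43], [-1.26, 4.41], [0.16, 1.93], [-2.52, 2.52]. Speed limits (rad/s): [1.89, 1.89, 2.39, 2.39, 3.01, 3.01, 3.01].

## Interface

Orientations are given as a unit quaternion [x, y, z, w].
In Python, from workcell import ctrl gives the robot as it stands. The module is installed in compiled form; this text tells all that it offers.
- The arm moves only by the shell command python3 -m handwheel 'ROWS' [FORCE]. ROWS is a JSON object whose one key "motion" holds a list of rows, each a list of 7 numbers: the shift along the tool's x, y, z in units of 30 mm (1.0 is 30 mm), then the turn, a rotation vector about the tool's x, y, z in units of 5 degrees (1.0 is 5 degrees), then the opening, from -1 (shut) to 1 (fully open). In form: {"motion": [[x, y, z, wx, wy, wz, claw], ...]}. A call has 1 to 8 rows; each row shifts and turns the commanded pose from where the row before left it, along the tool's axes as they then stand; what a row does not reach is not made up. A row lasts 1/12 s, in which the tool goes at most 41.7 mm and 7.16 degrees, less where a joint would pass 70% of its speed; a pose out of reach is approached as far as the arm can. A call is refused whole if a number of a shift passes 1 or a number of a turn 1, either way. A call with a gripper value outside its range is refused whole. The fingers move at their own pace and stop on an object; FORCE is the grip in N (left out, the last holds). Time passes only in rows, so rows that do not move let the fingers close. It gives the time, the measured TCP pose, the force, the opening and the grip force at its end, in the units of the state.
- ctrl.sense(): the state, without advancing time (a new reading comes with each control period).
- ctrl.camera(name): name is "scene" or "top"; returns a dict with "frame" (420x560x3 uint8, red, green, blue), "camera_matrix" (3x3 intrinsics, pixels), "k1" (the pictures are not rectified: a ray, as slopes to the right and down, at radius r is drawn at 1 + k1 r^2 times it, then the intrinsics apply), "R" (3x3) and "t" (3): a world point X has camera coordinates R X + t. Camera axes: x right, y down, z forward; pixel columns grow to the right and rows downward; lengths in m; the calibration is good to about 2 mm. A picture is of the moment at which its call begins. There is no depth.
- ctrl.job_done(): hands the job in; it is judged then, once.
The state is a dict: "time": time; "joint_pos": joint angles; "qd": joint speeds; "joint_torque": joint torques, N m; "tcp_pos": TCP position; "ee_rot": TCP orientation; "ft_force": force on the tool from outside, world axes, zero at the start; "ft_torque": the same for the moment, N m; "opening": finger opening in m; "gripper_force": force on a finger pad.
Only numpy, scipy, OpenCV 4.12 (cv2) and the standard library are available. Lean on these libraries where they do the work, as an engineer would, in place of code of your own. Each camera call takes 0.05 s, during which the arm holds its last target. There are 200 camera calls.

## Task

Take the square-handled burnisher out of the tool stand and draw its steel tip slowly and lightly along the dark inlay line of the panel without lifting it on the way, from the end where the line lies level towards the lifted ends, so that all four lengths are pressed flush one after another. Keep the tip on the line, do not touch the panel with the gripper, and leave the two chisels standing; then stand the burnisher back upright in its hole in the stand.

Things in the scene. Friction and masses are not known exactly. Their poses are not given: they have to be found in the camera images.
- stylus: the burnisher, 141 mm tall, 0.15 kg, upright in a hole of the stand. Wooden SQUARE handle 24 x 24 mm, flat top, 8 to 74 mm above the origin; under it a brass collar 40 mm across, 8 mm thick; then a steel shank 10 mm thick ending in a steel ball 14 mm across. Origin: centre of the collar's underside, which rests on the stand's plate; z up along the handle; x, y square to its flats.
- stylus_tip (a point): the burnisher's tip: the lowest point of its polished steel ball, which slides easily, 67 mm below the burnisher's origin on its axis
- stand: fixed wooden tool stand: base 100 x 200 mm; a plate 80 x 200 mm, 12 mm thick, its top 85 mm above the table, with three round through holes 26 mm across at y = -65, 0, +65 mm (x = 0); open below the plate. Tools stand in the holes, collars on the plate. Origin: centre of the underside; z up.
- chisel1: a carving chisel standing in another hole of the stand: like the burnisher but with a ROUND turned handle up to 30 mm thick with a pointed-round top 79 mm above its origin (centre of its collar's underside); not needed, stays where it is
- chisel2: a second such chisel with a round handle, in the remaining hole; stays where it is
- panel: pale wooden panel fixed to the table, 142 x 232 mm (x, y), flat top 30 mm above the table, a border 10 mm wide and 6 mm higher, low rosettes (6 mm) beside the line. A dark inlay line 11 mm wide bows gently along y: four straight 40 mm lengths, each level at its seam0-side end and rising towards its seam4-side end like a ramp. Origin: centre of the underside; z up.
- seam0 (a point): the start of the inlay line: the hinged (level) end of the first length; a point on the line's middle at the height of the panel's top, fixed to the panel at x -6, y -78 mm. The line runs straight from each seam point to the next.
- seam1 (a point): where the first length ends and the second begins; a point on the line's middle at the height of the panel's top, fixed to the panel at x 8, y -40 mm. The line runs straight from each seam point to the next.
- seam2 (a point): where the second length ends and the third begins; a point on the line's middle at the height of the panel's top, fixed to the panel at x 13, y -1 mm. The line runs straight from each seam point to the next.
- seam3 (a point): where the third length ends and the last begins; a point on the line's middle at the height of the panel's top, fixed to the panel at x 8, y 39 mm. The line runs straight from each seam point to the next.
- seam4 (a point): the finish of the inlay line: where the raised end of the last length lies once pressed home; a point on the line's middle at the height of the panel's top, fixed to the panel at x -6, y 77 mm. The line runs straight from each seam point to the next.
- inlay1 (a joint): how far the first length (from seam0 to seam1) stands up, rad: 0 is flush with the panel's top, 0.17 is 7 mm proud at its seam1 end. Hinged at seam0, stiff: pushed down it stays down; takes about 1.3 N at the raised end, more nearer the hinge
- inlay2 (a joint): how far the second length (from seam1 to seam2) stands up, rad: 0 is flush with the panel's top, 0.17 is 7 mm proud at its seam2 end. Hinged at seam1, stiff: pushed down it stays down; takes about 1.3 N at the raised end, more nearer the hinge
- inlay3 (a joint): how far the third length (from seam2 to seam3) stands up, rad: 0 is flush with the panel's top, 0.17 is 7 mm proud at its seam3 end. Hinged at seam2, stiff: pushed down it stays down; takes about 1.3 N at the raised end, more nearer the hinge
- inlay4 (a joint): how far the last length (from seam3 to seam4) stands up, rad: 0 is flush with the panel's top, 0.17 is 7 mm proud at its seam4 end. Hinged at seam3, stiff: pushed down it stays down; takes about 1.3 N at the raised end, more nearer the hinge
Mind the look-alikes: they are no part of the job. What is shaped like the stylus but red is not meant. What is shaped like the stand but turquoise is not meant.

How it is judged:
On the way, in this order (a step that is already met when the one before it is completed fails the run):
1. the burnisher's tip is at the start of the inlay line (within 14 mm of seam0) (distance between stylus_tip and seam0 below 0.014 m), for 0.1 s.
2. the tip is at the end of the first length (within 14 mm of seam1) and that length lies flush (under 0.045 rad, 1.8 mm) (distance between stylus_tip and seam1 below 0.014 m and value of joint inlay1 below 0.045 rad), for 0.1 s.
3. the tip is at the end of the second length (within 14 mm of seam2) and that length lies flush (under 0.045 rad, 1.8 mm) (distance between stylus_tip and seam2 below 0.014 m and value of joint inlay2 below 0.045 rad), for 0.1 s.
4. the tip is at the end of the third length (within 14 mm of seam3) and that length lies flush (under 0.045 rad, 1.8 mm) (distance between stylus_tip and seam3 below 0.014 m and value of joint inlay3 below 0.045 rad), for 0.1 s.
5. the tip is at the end of the last length (within 14 mm of seam4) and that length lies flush (under 0.045 rad, 1.8 mm) (distance between stylus_tip and seam4 below 0.014 m and value of joint inlay4 below 0.045 rad), for 0.1 s.
At the end, for the whole second after the job is handed in: All four inlay lengths lie flush (each under 0.045 rad, that is under 1.8 mm proud), and the burnisher stands still and upright (within 0.1 rad) in its hole of the stand, its collar down on the plate (its origin within 4 mm of the plate's top and within 15 mm of the row of holes) (value of joint each of inlay1, inlay2, inlay3, inlay4 below 0.045 rad and z of stylus in the frame of stand between 0.081 and 0.089 m and x of stylus in the frame of stand between -0.015 and 0.015 m and y of stylus in the frame of stand between -0.08 and 0.08 m and angle between stylus's own z axis and vertical below 0.1 rad and linear speed of stylus below 0.02 m/s); the robot touches nothing.
It fails at once if the burnisher is rushed over the panel (faster than 0.10 m/s while touching the panel or its inlay) or leans on it with more than 40 N (contact force between stylus and panel above 40 N or (contact force between stylus and panel above 0.5 N and linear speed of stylus above 0.1 m/s)).
It fails at once if the burnisher rubs on the panel away from the inlay line (tip more than 24 mm from every seam point, which is about 13 mm to the side of the line midway between two) (contact force between stylus and panel above 1 N and horizontal distance between stylus_tip and seam0 above 0.024 m and horizontal distance between stylus_tip and seam1 above 0.024 m and horizontal distance between stylus_tip and seam2 above 0.024 m and horizontal distance between stylus_tip and seam3 above 0.024 m and horizontal distance between stylus_tip and seam4 above 0.024 m).
It fails at once if the tip is lifted off the line on the way (12 to 30 mm above the panel's top within 12 mm of seam1, seam2 or seam3) (z of stylus_tip in the frame of panel between 0.042 and 0.06 m and (horizontal distance between stylus_tip and seam1 below 0.012 m or horizontal distance between stylus_tip and seam2 below 0.012 m or horizontal distance between stylus_tip and seam3 below 0.012 m)).
It fails at once if the gripper or arm presses on the panel (over 2 N) (contact force between any of the fingers, the arm and panel above 2 N).
It fails at once if a chisel is lifted out, tipped (over 0.4 rad) or moved by more than 30 mm (distance of any of chisel1, chisel2 from where it was at the start of the episode above 0.03 m or angle between any of chisel1, chisel2's own z axis and vertical above 0.4 rad).
It also fails if it takes over 67 s, if anything falls off the work surface, if the arm or the gripper's body presses on something with over 40 N, if the wrist force passes 120 N, or if a joint passes its speed limit or range.

## Working session

There is one attempt and no reset: what is moved stays moved. The work goes in short steps, Python scripts to look and compute and a shell command to move; the robot and the scene stay as the last step left them, time stands still between calls to the robot, and variables do not carry over. Pictures are saved under pics/ and viewed, at most 11 in all, crops included, and the job is handed in when it is done.

```bash
mkdir -p pics
cat > h.py <<'E'
import numpy as np, cv2
from workcell import ctrl
def cam(n):
    c=ctrl.camera(n); return c
def ray(c,u,v):
    K=np.array(c["camera_matrix"]);k=c["k1"]
    d=np.array([(u-K[0,2])/K[0,0],(v-K[1,2])/K[1,1]]);s=d.copy()
    for _ in range(30): s=d/(1+k*(s@s))
    R=np.array(c["R"]);t=np.array(c["t"])
    return -R.T@t, R.T@np.array([s[0],s[1],1.])
def onz(c,u,v,z):
    o,d=ray(c,u,v); return o+d*(z-o[2])/d[2]
def proj(c,X):
    p=np.array(c["R"])@np.array(X)+np.array(c["t"]);s=p[:2]/p[2];s=s*(1+c["k1"]*(s@s))
    K=np.array(c["camera_matrix"]);return K[0,0]*s[0]+K[0,2],K[1,1]*s[1]+K[1,2]
def save(c,n,crop=None,f=1):
    im=c["frame"][:,:,::-1]
    if crop: x0,y0,x1,y1=crop; im=im[y0:y1,x0:x1]
    cv2.imwrite(n,cv2.resize(im,None,fx=f,fy=f,interpolation=cv2.INTER_CUBIC))
E
python3 - <<'E'
from h import *
import numpy as np
a=cam("scene");b=cam("top")
save(a,"pics/s0.png");save(b,"pics/t0.png")
for c in(a,b): o,_=ray(c,280,210);print(o,onz(c,280,210,0),c["k1"])
print(ctrl.sense())
E
```

```text
[1.05268164 0.3041912  0.72603776] [ 0.3676706  -0.04521433  0.        ] 0.0023841954013823644
[ 0.23640953 -0.02295166  1.11789305] [ 0.42601242 -0.02976706  0.        ] -0.05928233855696685
{'time': 0.1, 'joint_pos': array([-1.27818522,  0.52192395, -0.03634295,  1.59991019,  0.02119242,
        1.02108266, -0.11280873]), 'qd': array([ 0.00071485, -0.00193582,  0.00052903, -0.00030151, -0.00123038,
        0.00109609, -0.00013948]), 'joint_torque': array([ 2.53686245e-03, -9.28493357e+01,  1.98342942e+00, -3.70525968e+01,
        1.80049095e-02,  5.56178871e-03, -8.88974500e-05]), 'tcp_pos': array([0.22173634, 0.58405071, 0.2308167 ]), 'ee_rot': array([ 1.80417610e-01,  9.83589988e-01, -4.65943544e-04, -6.02177453e-05]), 'ft_force': array([ 0.58309882,  0.1701143 , -0.41908503]), 'ft_torque': array([-0.00270208, -0.00736267,  0.00581317]), 'gripper_force': 0.0, 'opening': 0.08517070770565663}
```

View pics/s0.png

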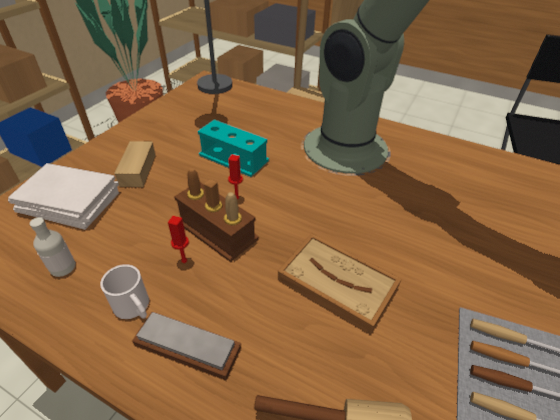

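View pics/t0.png

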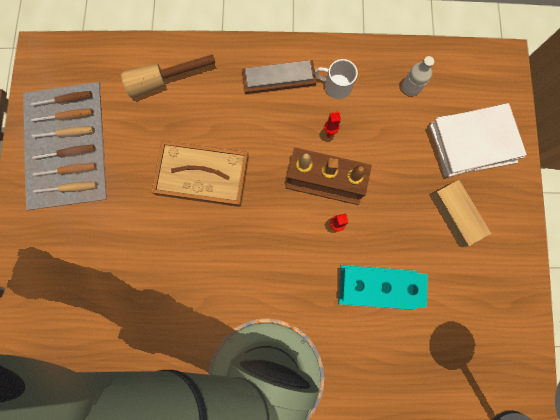

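The scene picture shows the stand at (215,215) with three tools, the panel at (340,282), red decoys at (178,238) and (235,172), and the turquoise stand at (233,148). In the top picture the stand is at (328,175) and the panel at (201,174). Candidates for the burnisher in the top view: left tool (305,160), middle tool (332,167), right tool (356,174), red ones (333,124) and (340,222). The middle one looks square; I'll check it in a close crop.

Run:
```python
from h import *
a=cam("scene");b=cam("top")
def c(k,x0,y0,x1,y1): return cv2.resize(k["frame"][y0:y1,x0:x1,::-1],(400,300),interpolation=cv2.INTER_CUBIC)
im=np.vstack([np.hstack([c(a,165,160,265,235),c(b,280,140,380,215)]),np.hstack([c(a,270,232,410,337),c(b,145,135,257,219)])])
cv2.imwrite("pics/c1.png",im)
```

```text
(no output)
```

View pics/c1.png

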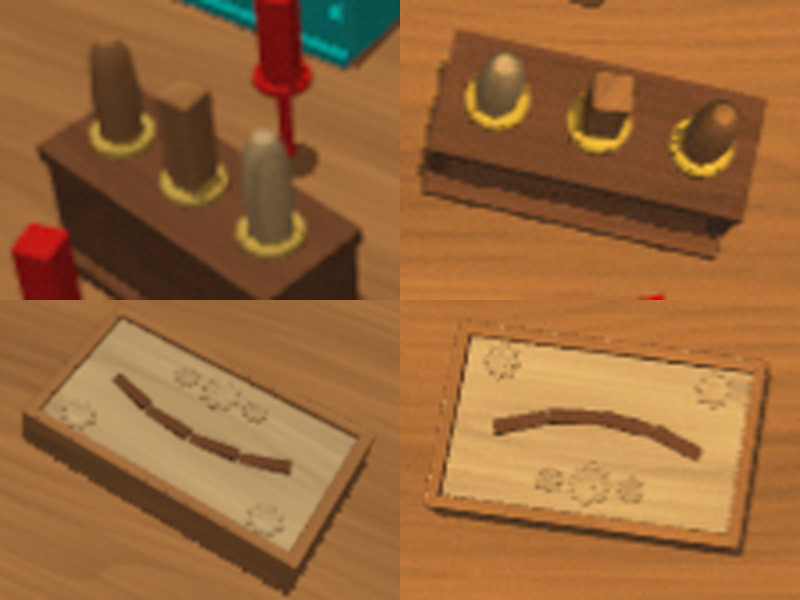

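The crop confirms it: the middle tool (top view (332,167), scene (212,196)) has the square handle. Both its neighbours have round handles with pointed tops, and the red ones are decoys. The line bows towards world +x, so seam0 is at its right end in the top view, about (247,171).

Run:
```python
from h import *
a=cam("scene");b=cam("top")
for n,c,pr,st in(("scene",a,(270,232,410,337),(165,160,265,260)),("top",b,(145,135,257,219),(280,140,380,215))):
    hsv=cv2.cvtColor(c["frame"],cv2.COLOR_RGB2HSV)
    def sub(r,m):
        z=np.zeros(m.shape,np.uint8);z[r[1]:r[3],r[0]:r[2]]=m[r[1]:r[3],r[0]:r[2]];return z
    print(n)
    # pale
    f=[onz(c,*p,.0) for p in [(200,173)]]
    print("hsv floor sample",hsv[150:153,185] if n=="top" else hsv[290,350:352], "rim/table", hsv[112+135-90:112+135-87,158] )
    y=sub(st,cv2.inRange(hsv,(22,110,110),(34,255,255)))
    k=cv2.findContours(cv2.dilate(y,np.ones((2,2))),0,1)[0]
    for q in sorted(k,key=cv2.contourArea)[-4:]:
        if len(q)<8: continue
        P=np.array([onz(c,*p,.093)[:2] for p in q[:,0].astype(float)])
        ce,r=cv2.minEnclosingCircle((P*1000).astype(np.float32)); print("collar",np.round(ce,1),round(r,1))
    pl=sub(pr,cv2.inRange(hsv,(12,40,170),(26,135,255)))
    k=max(cv2.findContours(cv2.morphologyEx(pl,cv2.MORPH_CLOSE,np.ones((5,5))),0,1)[0],key=cv2.contourArea)
    P=np.array([onz(c,*p,.030)[:2]*1000 for p in k[:,0].astype(float)],np.float32)
    print("pale",cv2.minAreaRect(P))
    # inlay dark inside the pale hull
    hull=np.zeros(pl.shape,np.uint8);cv2.fillPoly(hull,[cv2.convexHull(k)],1);hull=cv2.erode(hull,np.ones((9,9)))
    d=cv2.inRange(hsv,(0,0,0),(180,255,115))*hull
    k=max(cv2.findContours(d,0,1)[0],key=cv2.contourArea);m=cv2.drawContours(np.zeros_like(pl),[k],-1,1,-1)
    v,u=np.nonzero(m);w=np.array([onz(c,p,q,.03)[:2]*1000 for p,q in zip(u,v)])
    i,j=w[:,1].argmin(),w[:,1].argmax();print("line ends",w[i],u[i],v[i],w[j],u[j],v[j],len(w))
```

```text
scene
hsv floor sample [[ 18 111 184]
 [ 18 112 182]] rim/table [[ 14 163 149]
 [ 14 161 149]
 [ 14 161 149]]
pale ((518.599365234375, 181.76394653320312), (211.10235595703125, 117.93900299072266), 83.04449462890625)
line ends [502.76108884 107.11825951] 311 258 [526.43292311 256.56267698] 370 292 236
top
hsv floor sample [[ 18 137 222]
 [ 17 133 224]
 [ 18 136 227]] rim/table [[ 14 182 171]
 [ 14 178 181]
 [ 14 176 181]]
collar [511.3 -82. ] 5.5
collar [ 498.5 -150. ] 6.3
collar [ 484.5 -215.4] 10.0
pale ((491.8895263671875, 185.71682739257812), (208.2021942138672, 59.84575653076172), 82.65504455566406)Traceback (most recent call last):
  File "<stdin>", line 24, in <module>
ValueError: max() iterable argument is empty
```

Run:
```python
from h import *
a=cam("scene");b=cam("top")
for n,c,pr,st in(("scene",a,(270,232,410,337),(165,160,265,260)),("top",b,(145,135,257,219),(280,140,380,215))):
    hsv=cv2.cvtColor(c["frame"],cv2.COLOR_RGB2HSV)
    def sub(r,m):
        z=np.zeros(m.shape,np.uint8);z[r[1]:r[3],r[0]:r[2]]=m[r[1]:r[3],r[0]:r[2]];return z
    print(n)
    y=sub(st,cv2.inRange(hsv,(20,150,80),(36,255,255)))
    lab=cv2.connectedComponents(cv2.dilate(y,np.ones((3,3))))[1]
    for l in range(1,lab.max()+1):
        v,u=np.nonzero((lab==l)&(y>0))
        if len(u)<20: continue
        P=np.array([onz(c,*p,.093)[:2]*1000 for p in zip(u.astype(float),v)],np.float32)
        print("collar",len(u),np.round(cv2.minEnclosingCircle(P),1) if 0 else (np.round(cv2.minEnclosingCircle(P)[0],1),round(cv2.minEnclosingCircle(P)[1],1)),u.mean(),v.mean())
    pl=sub(pr,cv2.inRange(hsv,(12,40,160),(26,(135 if n=="scene" else 155),255)))
    k=cv2.morphologyEx(cv2.morphologyEx(pl,cv2.MORPH_OPEN,np.ones((2,2))),cv2.MORPH_CLOSE,np.ones((9,9)))
    k=max(cv2.findContours(k,0,1)[0],key=cv2.contourArea)
    P=np.array([onz(c,*p,.030)[:2]*1000 for p in k[:,0].astype(float)],np.float32)
    print("pale",cv2.minAreaRect(P))
    hull=np.zeros(pl.shape,np.uint8);cv2.fillPoly(hull,[cv2.convexHull(k)],1);hull=cv2.erode(hull,np.ones((9,9)))
    d=cv2.inRange(hsv,(0,0,0),(180,255,125))*hull
    k=max(cv2.findContours(d,0,1)[0],key=cv2.contourArea)
    q=k[:,0].astype(float); w=np.array([onz(c,*p,.03)[:2]*1000 for p in q])
    s=w[:,1].argsort();print("line right",w[s[:6]].round(1).tolist(),"left",w[s[-4:]].round(1).tolist())
# handle top (bright square) in top view
hsv=cv2.cvtColor(b["frame"],cv2.COLOR_RGB2HSV)
print(hsv[155:175:2,326:342:2].tolist().__str__()[:1500])
th=-7/57.3;R=np.array([[np.cos(th),-np.sin(th)],[np.sin(th),np.cos(th)]])
for s in[(-6,-78),(8,-40),(13,-1),(8,39),(-6,77)]: 
    p=R@s+[520.7,182]; X=[*(p/1000),.03]; print(p.round(1),np.round(proj(a,X),1),np.round(proj(b,X),1))
```

```text
scene
collar 64 (array([ 504.2, -211.1]), 19.8) 195.109375 194.875
collar 64 (array([ 518.5, -146.9]), 18.8) 213.59375 207.234375
collar 77 (array([532.3, -84.1]), 19.6) 232.63636363636363 219.71428571428572
pale ((519.5908813476562, 184.60592651367188), (210.46998596191406, 118.54280090332031), 83.05962371826172)
line right [[502.8, 107.1], [509.2, 107.6], [505.5, 108.4], [501.6, 109.1], [510.8, 110.8], [503.2, 112.4]] left [[524.0, 255.7], [518.0, 256.0], [526.4, 256.6], [525.4, 258.4]]
top
collar 46 (array([524.9, -86.3]), 18.1) 303.10869565217394 167.8695652173913
collar 49 (array([ 511.2, -150.1]), 18.6) 328.3673469387755 173.77551020408163
collar 51 (array([ 498.6, -212.4]), 18.7) 353.4901960784314 179.0
pale ((515.8695678710938, 179.0414276123047), (211.82835388183594, 122.02916717529297), 82.88252258300781)
line right [[524.4, 144.9], [524.4, 147.6], [524.4, 147.6], [521.7, 150.1], [527.1, 150.3], [518.9, 152.6]] left [[517.4, 255.2], [520.1, 255.3], [522.8, 255.5], [525.5, 255.7]]
[[[11, 164, 129], [12, 179, 127], [13, 179, 145], [13, 175, 172], [14, 175, 187], [14, 181, 186
[... 698 characters left out ...]
], [13, 169, 89], [14, 181, 131], [14, 177, 157], [13, 176, 159], [14, 180, 174], [12, 176, 132], [12, 168, 117]], [[14, 151, 71], [15, 160, 78], [14, 172, 80], [16, 183, 81], [14, 163, 80], [16, 172, 110], [14, 175, 143], [13, 174, 126]], [[14, 178, 73], [14, 178, 79], [13, 151, 83], [12, 170, 81], [13, 163, 78], [20, 195, 209], [15, 182, 144], [12, 169, 125]], [[18, 171, 97], [15, 159, 93], [13, 154, 83], [17, 168, 79], [16, 174, 116], [21, 199, 219], [10, 166, 129], [11, 170, 126]]]
[505.2 105.3] [309.8 258.4] [228.8 177.4]
[523.8 141.3] [321.  270.1] [215.4 170.3]
[533.5 179.4] [335.1 280. ] [201.  166.5]
[533.4 219.7] [352.5 287.4] [185.8 166.3]
[524.1 259.2] [371.5 291.7] [170.6 169.5]
```

```bash
cat >> h.py <<'E'
from scipy.spatial.transform import Rotation as Ro
def rel(x,y,z,ang=None):
    s=ctrl.sense();R=Ro.from_quat(s["ee_rot"]);M=R.as_matrix()
    d=M.T@(np.array([x,y,z])-s["tcp_pos"]);a=np.degrees(np.arctan2(M[1,1],M[0,1]))
    tilt=np.degrees(np.arccos(-M[2,2]))
    print("t",round(s["time"],2),"tcp",s["tcp_pos"].round(4),"yang",round(a,2),"tilt",round(tilt,2),"F",s["ft_force"].round(2),"open",round(s["opening"],4))
    print("shift units",(d/.03).round(2),"turn units",None if ang is None else round(((a-ang+180)%360-180)/5,2))
E
python3 - <<'E'
from h import *
b=cam("top");a=cam("scene")
hsv=cv2.cvtColor(b["frame"],cv2.COLOR_RGB2HSV);m=np.zeros(hsv.shape[:2],np.uint8)
m[155:172,324:344]=cv2.inRange(hsv,(12,160,150),(15,190,255))[155:172,324:344]
k=max(cv2.findContours(m,0,1)[0],key=cv2.contourArea)
P=np.array([onz(b,*p,.159)[:2]*1000 for p in k[:,0].astype(float)],np.float32)
print(cv2.minAreaRect(P),P.mean(0),cv2.boundingRect(k))
for q in m[157:171,324:344]: print("".join(".#"[int(v>0)] for v in q))
save(a,"pics/h1.png",(195,170,230,215),8)
rel(.514,-.149,.25,-11.8)
E
```

```text
((512.7964477539062, -150.15130615234375), (18.639659881591797, 21.625864028930664), 89.65951538085938) [ 512.6188  -150.13448] (329, 158, 9, 10)
...............#####
.....##.#...........
.....#########......
.....#########......
.....#########......
.....#########......
.....#########......
.....#########......
.....#########......
.....#########......
........######......
....................
....................
....................
t 0.5 tcp [0.2218 0.5843 0.2313] yang 69.21 tilt 0.0 F [-0.48  0.72 -0.53] open 0.0854
shift units [-17.78 -19.4   -0.62] turn units 16.2
```

```bash
python3 -m handwheel '{"motion": [[-1,-0.1,-0.2,0,0,0.57,1],[-1,-0.1,-0.2,0,0,0.57,1],[-1,-0.1,-0.2,0,0,0.57,1],[-1,-0.1,-0.2,0,0,0.57,1],[-1,-0.1,0,0,0,0.57,1],[-1,-0.1,0,0,0,0.57,1],[-1,-0.1,0,0,0,0.57,1],[-1,-0.1,0,0,0,0.57,1]]}' 40
```

```text
time: 1.17
tcp_pos: [0.4156, 0.4408, 0.2554]
ee_rot: [0.372, 0.928, 0.0, 0.0]
ft_force: [-0.1, 0.3, 0.0]
opening: 0.0852
gripper_force: 0.0
```

```bash
python3 -m handwheel '{"motion": [[-1,-0.1,0,0,0,0.57,1],[-1,-0.1,0,0,0,0.57,1],[-1,-0.1,0,0,0,0.57,1],[-1,-0.1,0,0,0,0.57,1],[-1,-0.1,0,0,0,0.57,1],[-1,-0.1,0,0,0,0.57,1],[-1,-0.1,0,0,0,0.57,1],[-1,-0.1,0,0,0,0.57,1]]}'; python3 -c "
from h import *
rel(.514,-.149,.25,-11.8)"
```

```text
time: 1.83
tcp_pos: [0.5375, 0.2345, 0.2553]
ee_rot: [0.548, 0.836, 0.0, 0.0]
ft_force: [0.4, 0.4, 0.7]
opening: 0.0851
gripper_force: 0.0
t 1.83 tcp [0.5375 0.2345 0.2553] yang 23.47 tilt 0.01 F [0.41 0.38 0.68] open 0.0851
shift units [-11.41  -5.81   0.18] turn units 7.05
```

View pics/h1.png

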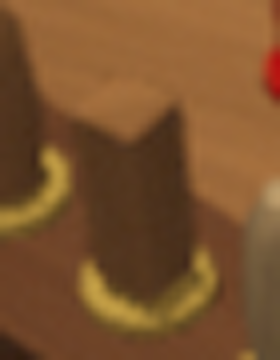

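The crop shows the square handle's top with corners at about (205,184.4), (211,187.5) and (217.5,182.5) in scene pixels.

```bash
python3 - <<'E'
from h import *
a=cam("scene")
p=[onz(a,u,v,.159)[:2]*1000 for u,v in[(205,184.4),(211,187.5),(217.5,182.5),(212,180)]]
print(np.round(p,1))
for i,j in((0,1),(1,2),(2,3),(3,0)):
    d=p[j]-p[i];print(np.degrees(np.arctan2(d[1],d[0])).round(1),np.linalg.norm(d).round(1))
print((p[0]+p[2])/2)
E
python3 -m handwheel '{"motion": [[-1,-0.5,0,0,0,0.85,1],[-1,-0.5,0,0,0,0.85,1],[-1,-0.4,0,0,0,0.85,1],[-1,-0.4,0,0,0,0.85,1],[-1,-0.4,0,0,0,0.85,1],[-1,-0.4,0,0,0,0.85,1],[-1,-0.4,0,0,0,0.85,1],[-1,-0.4,0,0,0,0.85,1]]}'; python3 -c "
from h import *
rel(.514,-.149,.25,-6)"
```

```text
[[ 526.5 -156. ]
 [ 528.7 -137.9]
 [ 507.1 -135.4]
 [ 505.8 -151.4]]
82.9 18.2
173.3 21.8
-94.4 16.1
-12.4 21.2
[ 516.77780988 -145.67749397]
time: 2.55
tcp_pos: [0.4732, -0.0158, 0.2554]
ee_rot: [0.769, 0.639, 0.0, 0.0]
ft_force: [0.8, -0.1, 0.9]
opening: 0.0857
gripper_force: 0.0
t 2.55 tcp [ 0.4732 -0.0158  0.2554] yang -10.59 tilt 0.03 F [ 0.8  -0.13  0.86] open 0.0857
shift units [-4.11  2.15  0.18] turn units -0.92
```

```bash
python3 -m handwheel '{"motion": [[-0.82,0.43,0,0,0,0,0.2],[-0.82,0.43,0,0,0,0,0.2],[-0.82,0.43,0,0,0,0,0.2],[-0.82,0.43,0,0,0,0,0.2],[-0.82,0.43,0,0,0,0,0.2],[0,0,0,0,0,-0.72,0.2],[0,0,0,0,0,0,0.2],[0,0,0,0,0,0,0.2]]}'; python3 -c "
from h import *
rel(.5148,-.148,.116,-7)
a=cam('scene');b=cam('top')
A=cv2.resize(a['frame'][120:240,140:290,::-1],(750,600))
cv2.imwrite('pics/g1.png',A)"
```

```text
time: 3.22
tcp_pos: [0.5149, -0.1467, 0.2552]
ee_rot: [0.748, 0.664, 0.0, -0.0]
ft_force: [0.8, 0.6, 0.0]
opening: 0.0515
gripper_force: 0.0
t 3.22 tcp [ 0.5149 -0.1467  0.2552] yang -6.86 tilt 0.03 F [0.76 0.6  0.03] open 0.0515
shift units [-0.04  0.    4.64] turn units 0.03
```

View pics/g1.png

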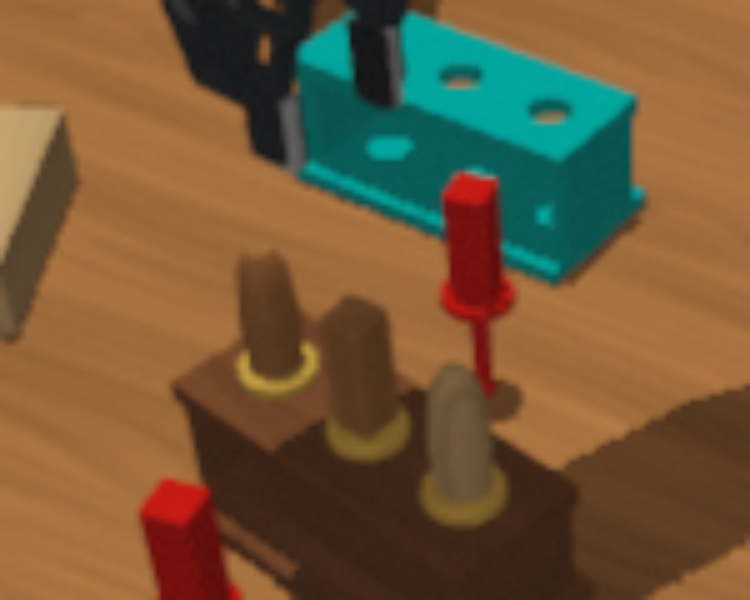

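Fingers (crop tips about (285,165) and (380,95)) straddle the handle's column at opening 51 mm. The handle's top is at about crop (355,300), so I can go straight down.

```bash
python3 -c "
from h import *
a=cam('scene');print(proj(a,[.5149,-.1467,.262]))"
python3 -m handwheel '{"motion": [[-0.04,0,0.7,0,0,0,0.2],[0,0,0.7,0,0,0,0.2],[0,0,0.7,0,0,0,0.2],[0,0,0.7,0,0,0,0.2],[0,0,0.7,0,0,0,0.2],[0,0,0.6,0,0,0,0.2],[0,0,0.54,0,0,0,0.2],[0,0,0,0,0,0,0.2]]}' 
python3 -m handwheel '{"motion": [[0,0,0,0,0,0,0],[0,0,0,0,0,0,-0.2],[0,0,0,0,0,0,-0.4],[0,0,0,0,0,0,-0.6],[0,0,0,0,0,0,-0.8],[0,0,0,0,0,0,-1],[0,0,0,0,0,0,-1],[0,0,0,0,0,0,-1]]}' 60
python3 -c "
from h import *
rel(.5148,-.148,.116,-7)"
```

```text
(np.float64(206.41551015026283), np.float64(144.6090997945953))
time: 4.03
tcp_pos: [0.5137, -0.1472, 0.1138]
ee_rot: [0.748, 0.664, -0.001, -0.001]
ft_force: [-0.7, 0.1, 0.1]
opening: 0.0513
gripper_force: 0.0
time: 4.7
tcp_pos: [0.5155, -0.1482, 0.1172]
ee_rot: [0.748, 0.664, 0.001, 0.001]
ft_force: [-1.9, 1.6, 7.6]
opening: 0.0232
gripper_force: 58.3
t 4.7 tcp [ 0.5155 -0.1482  0.1172] yang -6.78 tilt 0.1 F [-1.92  1.57  7.62] open 0.0232
shift units [ 0.   -0.02  0.04] turn units 0.04
```

```bash
python3 -m handwheel '{"motion": [[0,0,-0.2,0,0,0,-1],[0,0,-0.6,0,0,0,-1],[0,0,-0.9,0,0,0,-1],[0,0,-0.9,0,0,0,-1],[0,0,-0.9,0,0,0,-1],[0,0,-0.9,0,0,0,-1],[0,0,-0.9,0,0,0,-1],[0,0,-0.5,0,0,0,-1]]}' 
python3 -c "
from h import *
rel(.5025,.1043,.180)"
```

```text
time: 5.37
tcp_pos: [0.5153, -0.1487, 0.2938]
ee_rot: [0.748, 0.664, 0.001, 0.001]
ft_force: [-0.6, 0.2, -2.0]
opening: 0.0232
gripper_force: 59.1
t 5.37 tcp [ 0.5153 -0.1487  0.2938] yang -6.82 tilt 0.2 F [-0.62  0.2  -2.03] open 0.0232
shift units [ 8.32 -1.44  3.79] turn units None
```

```bash
python3 -m handwheel '{"motion": [[0.6,-0.1,0,0,0,0,-1],[0.9,-0.2,0,0,0,0,-1],[1,-0.2,0,0,0,0,-1],[1,-0.2,0,0,0,0,-1],[1,-0.2,0,0,0,0,-1],[1,-0.2,0,0,0,0,-1],[1,-0.2,0,0,0,0,-1],[1,-0.14,0,0,0,0,-1]]}' 
python3 -m handwheel '{"motion": [[0.6,0,0,0,0,0,-1],[0.2,0,0.4,0,0,0,-1],[0,0,0.9,0,0,0,-1],[0,0,0.9,0,0,0,-1],[0,0,0.9,0,0,0,-1],[0,0,0.5,0,0,0,-1],[0,0,0.2,0,0,0,-1],[0,0,0,0,0,0,-1]]}'
python3 - <<'E'
from h import *
rel(.5025,.1043,.180)
a=cam('scene');b=cam('top')
A=cv2.resize(a['frame'][200:320,270:390,::-1],(600,600),interpolation=2);B=cv2.resize(b['frame'][130:220,180:270,::-1],(0,0),fx=2.2,fy=2.2)
A=A[:,:590]
im=np.zeros((600,790,3),np.uint8);im[:,:590]=A;im[:B.shape[0],590:590+B.shape[1]]=B
cv2.imwrite('pics/w1.png',im)
s=ctrl.sense();M=Ro.from_quat(s["ee_rot"]).as_matrix()
tip=s["tcp_pos"]+M[:,2]*.099;print("tip",tip,"px",proj(a,tip),"crop",(np.array(proj(a,tip))-[270,200])*5)
E
```

```text
time: 6.03
tcp_pos: [0.498, 0.0815, 0.291]
ee_rot: [0.748, 0.664, 0.0, 0.0]
ft_force: [1.7, 0.1, -1.4]
opening: 0.0234
gripper_force: 59.2
time: 6.7
tcp_pos: [0.501, 0.1038, 0.1757]
ee_rot: [0.748, 0.664, -0.001, -0.0]
ft_force: [0.8, -0.2, -1.5]
opening: 0.0233
gripper_force: 59.1
t 6.7 tcp [0.501  0.1038 0.1757] yang -6.8 tilt 0.08 F [ 0.8  -0.2  -1.45] open 0.0233
shift units [ 0.02  0.05 -0.14] turn units None
tip [0.50207692 0.104078   0.07825324] px (np.float64(311.51306373462796), np.float64(243.29721752263202)) crop [207.56531867 216.48608761]
```

View pics/w1.png

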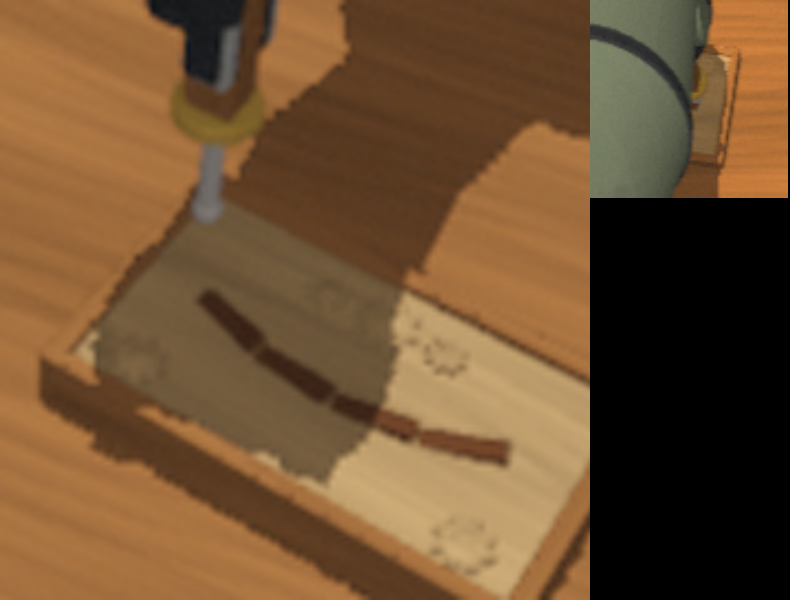

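The scene crop shows the ball at crop (207,211), the line's start at crop (207,295), later lengths starting at about (263,353), (335,404) and (420,437), and the finish at about (508,453). In the top view the arm hides the line. I'll use the known tip position to correct the camera's bias.

Run:
```python
from h import *
a=cam('scene');s=ctrl.sense();M=Ro.from_quat(s["ee_rot"]).as_matrix()
f=a["frame"][225:250,300:325].astype(int);m=((f.max(2)-f.min(2)<40)&(f.max(2)>90)).astype(np.uint8)
v,u=np.nonzero(m)
for r in range(25): 
    x=u[v==r]
    if len(x): print(r+225,x.min()+300,x.max()+300,end="; ")
bc=s["tcp_pos"]+M[:,2]*.092;print("\npred ball",proj(a,bc),bc)
print("line on z=.03:")
for q in[(204,294),(263,353),(335,404),(420,437),(508,453)]: print(onz(a,270+q[0]/5,200+q[1]/5,.03)[:2].round(4))
th=-7/57.3;R=np.array([[np.cos(th),-np.sin(th)],[np.sin(th),np.cos(th)]])
for k in[(-6,-78),(8,-40),(13,-1),(8,39),(-6,77)]: print((R@k+[518,182]).round(1))
```

```text
229 311 314; 230 311 314; 231 310 314; 232 310 313; 233 310 313; 234 310 313; 235 310 314; 236 310 314; 237 309 314; 238 309 313; 239 309 313; 240 308 314; 241 308 314; 242 308 314; 243 308 313; 244 310 312; 
pred ball (np.float64(311.769338809672), np.float64(241.1830286345679)) [0.50221744 0.10416756 0.08541549]
line on z=.03:
[0.5051 0.1077]
[0.5231 0.1451]
[0.5335 0.1838]
[0.5318 0.2225]
[0.5213 0.2584]
[502.5 105.3]
[521.1 141.3]
[530.8 179.4]
[530.7 219.7]
[521.4 259.2]
```

```bash
python3 -c "
from h import *
rel(.5043,.1072,.132,-7)"
python3 -m handwheel '{"motion": [[0.06,0.08,0.5,0,0,0,-1],[0,0,0.5,0,0,0,-1],[0,0,0.3,0,0,0,-1],[0,0,0.15,0,0,0,-1],[0,0,0,0,0,0,-1],[0,0,0,0,0,0,-1]]}'
python3 -c "
from h import *
rel(.5043,.1072,.129,-7)"
```

```text
t 6.85 tcp [0.5021 0.1041 0.1774] yang -6.8 tilt 0.1 F [-0.49  0.17 -1.97] open 0.0234
shift units [0.11 0.06 1.51] turn units 0.04
time: 7.35
tcp_pos: [0.5043, 0.1055, 0.1332]
ee_rot: [0.748, 0.664, 0.0, 0.0]
ft_force: [0.3, 0.2, -1.4]
opening: 0.0231
gripper_force: 59.2
t 7.35 tcp [0.5043 0.1055 0.1332] yang -6.8 tilt 0.03 F [ 0.3   0.19 -1.44] open 0.0231
shift units [ 0.06 -0.01  0.14] turn units 0.04
```

```bash
python3 -m handwheel '{"motion": [[0.04,0,0.05,0,0,0,-1],[0,0,0.04,0,0,0,-1],[0,0,0,0,0,0,-1],[0,0,0,0,0,0,-1]]}'
python3 -c "
from h import *
rel(.5043,.1072,.129,-7)"
```

```text
time: 7.68
tcp_pos: [0.5043, 0.1068, 0.1301]
ee_rot: [0.748, 0.664, 0.0, 0.0]
ft_force: [0.1, -0.2, -2.2]
opening: 0.0235
gripper_force: 59.2
t 7.68 tcp [0.5043 0.1068 0.1301] yang -6.78 tilt 0.01 F [ 0.13 -0.2  -2.24] open 0.0235
shift units [ 0.01 -0.    0.04] turn units 0.04
```

```bash
python3 -m handwheel '{"motion": [[0,0,0.03,0,0,0,-1],[0,0,0.03,0,0,0,-1],[0,0,0,0,0,0,-1],[0,0,0,0,0,0,-1]]}'
python3 -c "
from h import *
rel(.5043,.1072,.129,-7)"
```

```text
time: 8.02
tcp_pos: [0.5045, 0.1068, 0.1287]
ee_rot: [0.748, 0.664, 0.0, 0.0]
ft_force: [-2.1, -0.5, 12.8]
opening: 0.0237
gripper_force: 61.1
t 8.02 tcp [0.5045 0.1068 0.1287] yang -6.8 tilt 0.05 F [-2.11 -0.51 12.75] open 0.0237
shift units [ 0.01 -0.01 -0.01] turn units 0.04
```

```bash
python3 -m handwheel '{"motion": [[0.05,0.02,0,0,0,0,-1],[0.105,0.039,0,0,0,0,-1],[0.105,0.039,0,0,0,0,-1],[0.105,0.039,0,0,0,0,-1],[0.105,0.039,0,0,0,0,-1],[0.105,0.039,0,0,0,0,-1]]}'
python3 -c "
from h import *
rel(.5226,.1428,.1287,-7)"
```

```text
time: 8.52
tcp_pos: [0.5128, 0.1226, 0.1284]
ee_rot: [0.748, 0.664, -0.0, 0.0]
ft_force: [-1.9, -2.9, 7.3]
opening: 0.0233
gripper_force: 60.4
t 8.52 tcp [0.5128 0.1226 0.1284] yang -6.82 tilt 0.03 F [-1.86 -2.93  7.27] open 0.0233
shift units [ 0.71  0.25 -0.01] turn units 0.04
```

```bash
python3 -m handwheel '{"motion": [[0.1,0.036,0.003,0,0,0,-1],[0.1,0.036,0,0,0,0,-1],[0.1,0.036,0,0,0,0,-1],[0.1,0.036,0,0,0,0,-1],[0.1,0.036,0,0,0,0,-1],[0.1,0.036,0,0,0,0,-1],[0.07,0.025,0,0,0,0,-1],[0,0,0,0,0,0,-1]]}'
python3 -c "
from h import *
rel(.5226,.1428,.1287,-7)"
```

```text
time: 9.18
tcp_pos: [0.5227, 0.1422, 0.1284]
ee_rot: [0.748, 0.664, 0.0, 0.0]
ft_force: [-0.0, -1.0, 6.4]
opening: 0.0235
gripper_force: 60.5
t 9.18 tcp [0.5227 0.1422 0.1284] yang -6.79 tilt 0.04 F [-0.   -0.97  6.43] open 0.0235
shift units [ 0.02 -0.   -0.01] turn units 0.04
```

```bash
python3 -m handwheel '{"motion": [[0.08,0.01,0.003,0,0,0,-1],[0.1,0.013,0,0,0,0,-1],[0.1,0.013,0,0,0,0,-1],[0.1,0.013,0,0,0,0,-1],[0.1,0.013,0,0,0,0,-1],[0.1,0.013,0,0,0,0,-1],[0.1,0.013,0,0,0,0,-1]]}'
python3 - <<'E'
from h import *
rel(.5323,.1809,.1284,-7)
a=cam('scene');cv2.imwrite('pics/w2.png',cv2.resize(a['frame'][230:320,290:390,::-1],(660,594),interpolation=2))
E
```

```text
time: 9.77
tcp_pos: [0.5275, 0.1616, 0.1282]
ee_rot: [0.748, 0.664, -0.0, 0.0]
ft_force: [-0.5, -2.3, 5.3]
opening: 0.0233
gripper_force: 60.4
t 9.77 tcp [0.5275 0.1616 0.1282] yang -6.82 tilt 0.04 F [-0.52 -2.26  5.28] open 0.0233
shift units [ 0.66  0.08 -0.01] turn units 0.04
```

View pics/w2.png

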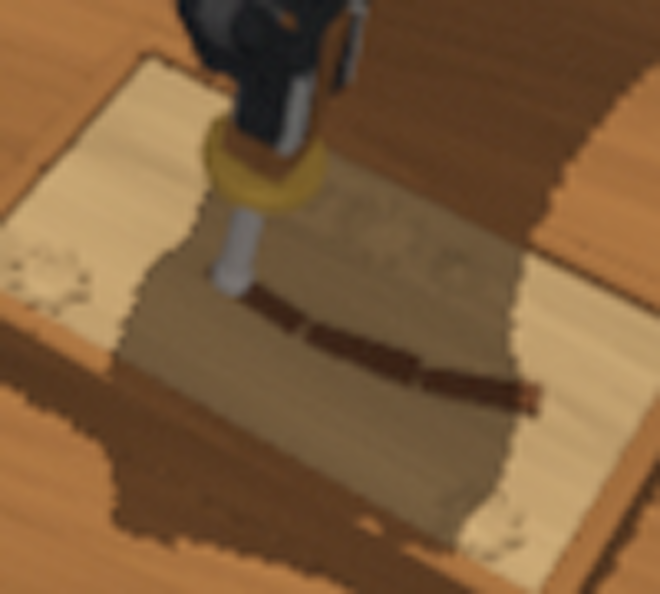

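The crop shows the ball on the line at crop (233,285), halfway along the second length. The remaining lengths run on to (540,398).

```bash
python3 -m handwheel '{"motion": [[0.1,0.013,0.006,0,0,0,-1],[0.1,0.013,0,0,0,0,-1],[0.1,0.013,0,0,0,0,-1],[0.1,0.012,0,0,0,0,-1],[0.1,0.012,0,0,0,0,-1],[0.1,0.012,0,0,0,0,-1],[0.06,0.007,0,0,0,0,-1],[0,0,0,0,0,0,-1]]}'
python3 -c "
from h import *
rel(.5323,.1809,.1284,-7)"
python3 -m handwheel '{"motion": [[0.08,-0.01,0.003,0,0,0,-1],[0.1,-0.013,0,0,0,0,-1],[0.1,-0.013,0,0,0,0,-1],[0.1,-0.013,0,0,0,0,-1],[0.1,-0.013,0,0,0,0,-1],[0.1,-0.013,0,0,0,0,-1],[0.1,-0.013,0,0,0,0,-1]]}'
python3 -c "
from h import *
rel(.5322,.2212,.1284,-7)"
```

```text
time: 10.48
tcp_pos: [0.5324, 0.1815, 0.1281]
ee_rot: [0.748, 0.664, 0.0, 0.0]
ft_force: [-0.3, -1.3, 7.0]
opening: 0.0231
gripper_force: 60.7
t 10.48 tcp [0.5324 0.1815 0.1281] yang -6.79 tilt 0.04 F [-0.34 -1.27  6.98] open 0.0231
shift units [-0.02 -0.   -0.01] turn units 0.04
time: 11.07
tcp_pos: [0.5323, 0.2014, 0.1281]
ee_rot: [0.748, 0.664, 0.0, 0.001]
ft_force: [-0.6, -4.3, 5.4]
opening: 0.023
gripper_force: 60.7
t 11.07 tcp [0.5323 0.2014 0.1281] yang -6.83 tilt 0.06 F [-0.61 -4.3   5.42] open 0.023
shift units [ 0.66 -0.08 -0.01] turn units 0.03
```

```bash
python3 -m handwheel '{"motion": [[0.1,-0.013,0.005,0,0,0,-1],[0.1,-0.013,0,0,0,0,-1],[0.1,-0.013,0,0,0,0,-1],[0.1,-0.012,0,0,0,0,-1],[0.1,-0.012,0,0,0,0,-1],[0.1,-0.012,0,0,0,0,-1],[0.06,-0.007,0,0,0,0,-1],[0,0,0,0,0,0,-1]]}'
python3 -c "
from h import *
rel(.5322,.2212,.1284,-7)"
python3 -m handwheel '{"motion": [[0.08,-0.03,0.003,0,0,0,-1],[0.1,-0.036,0,0,0,0,-1],[0.1,-0.036,0,0,0,0,-1],[0.1,-0.036,0,0,0,0,-1],[0.1,-0.036,0,0,0,0,-1],[0.1,-0.036,0,0,0,0,-1],[0.1,-0.036,0,0,0,0,-1]]}'
python3 -c "
from h import *
rel(.5229,.2607,.1284,-7)"
```

```text
time: 11.73
tcp_pos: [0.5318, 0.2226, 0.1277]
ee_rot: [0.748, 0.664, 0.0, 0.0]
ft_force: [-0.2, -1.8, 6.5]
opening: 0.0235
gripper_force: 60.7
t 11.73 tcp [0.5318 0.2226 0.1277] yang -6.76 tilt 0.02 F [-0.21 -1.75  6.47] open 0.0235
shift units [-0.04  0.02 -0.02] turn units 0.05
time: 12.32
tcp_pos: [0.5272, 0.2429, 0.1277]
ee_rot: [0.748, 0.664, 0.0, 0.0]
ft_force: [0.2, -3.3, 5.6]
opening: 0.0233
gripper_force: 60.6
t 12.32 tcp [0.5272 0.2429 0.1277] yang -6.81 tilt 0.05 F [ 0.17 -3.34  5.6 ] open 0.0233
shift units [ 0.57 -0.21 -0.02] turn units 0.04
```

```bash
python3 -m handwheel '{"motion": [[0.1,-0.036,0.004,0,0,0,-1],[0.1,-0.036,0,0,0,0,-1],[0.1,-0.036,0,0,0,0,-1],[0.1,-0.036,0,0,0,0,-1],[0.1,-0.036,0,0,0,0,-1],[0.05,-0.018,0,0,0,0,-1],[0,0,0,0,0,0,-1],[0,0,0,0,0,0,-1]]}'
python3 - <<'E'
from h import *
rel(.5229,.2607,.1284,-7)
a=cam('scene');cv2.imwrite('pics/w3.png',cv2.resize(a['frame'][230:320,290:390,::-1],(660,594),interpolation=2))
E
```

```text
time: 12.98
tcp_pos: [0.523, 0.2607, 0.1275]
ee_rot: [0.748, 0.664, 0.0, -0.0]
ft_force: [0.6, -0.5, 5.3]
opening: 0.0237
gripper_force: 60.8
t 12.98 tcp [0.523  0.2607 0.1275] yang -6.78 tilt 0.04 F [ 0.62 -0.53  5.26] open 0.0237
shift units [-0.   -0.   -0.03] turn units 0.04
```

View pics/w3.png

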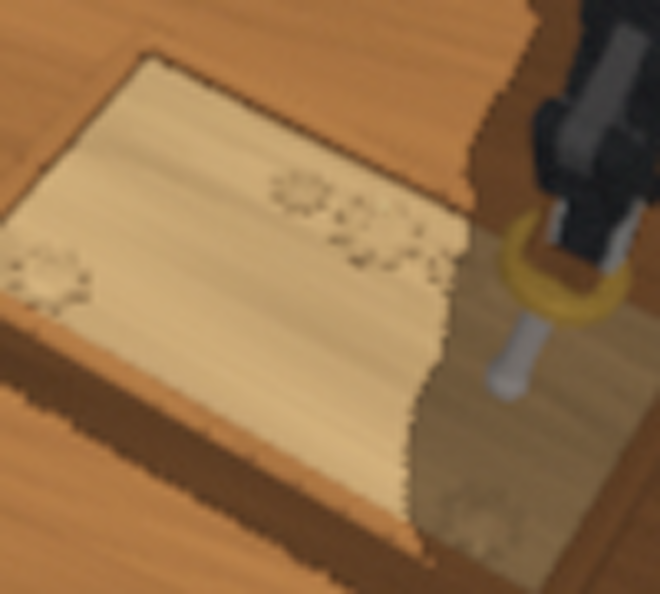

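The picture shows all dark lengths sunk flush. The burnisher has tilted in the grip, its ball trailing at crop (507,383). I'll measure how far the ball is from seam4.

Run:
```python
from h import *
a=cam('scene')
t=onz(a,290+507/6.6-.4,230+383/6.6-.4,.037);print("ball",t)
e=onz(a,290+540/6.6-.4,230+398/6.6-.4,.037);print("old raised end",e, onz(a,290+540/6.6-.4,230+398/6.6-.4,.032))
print("seam4",proj(a,[.5229,.2607,.03]))
k=np.array([(290+565/6.6,230+275/6.6)]);print("collar",onz(a,k[0,0]-.4,k[0,1]-.4,.1))
```

```text
ball [0.52475134 0.24673192 0.037     ]
old raised end [0.52515266 0.25796358 0.037     ] [0.52132465 0.25762813 0.032     ]
seam4 (np.float64(372.3935369921687), np.float64(291.5743765475577))
collar [0.52637598 0.25441775 0.1       ]
```

```bash
python3 -m handwheel '{"motion": [[0.06,-0.02,0.003,0,0,0,-1],[0.1,-0.036,0,0,0,0,-1],[0.1,-0.036,0.003,0,0,0,-1],[0.1,-0.036,0,0,0,0,-1],[0.06,-0.02,0,0,0,0,-1],[0,0,0,0,0,0,-1],[0,0,0,0,0,0,-1]]}'
python3 - <<'E'
from h import *
rel(.5229,.2607,.1284,-7)
a=cam('scene');f=a["frame"][275:300,355:385].astype(int);m=((f.max(2)-f.min(2)<38)&(f.max(2)>85)).astype(np.uint8)
n,l,st,ce=cv2.connectedComponentsWithStats(m)
for r in range(25):
    x=np.nonzero(m[r])[0]
    if len(x): print(r+275,x.min()+355,x.max()+355,end="; ")
E
```

```text
time: 13.67
tcp_pos: [0.52, 0.2739, 0.1274]
ee_rot: [0.748, 0.664, 0.0, -0.0]
ft_force: [-0.5, -0.6, 7.5]
opening: 0.0231
gripper_force: 60.9
t 13.67 tcp [0.52   0.2739 0.1274] yang -6.77 tilt 0.05 F [-0.5  -0.6   7.48] open 0.0231
shift units [-0.43  0.15 -0.03] turn units 0.05
279 375 377; 280 374 379; 281 374 379; 282 373 379; 283 373 378; 284 372 378; 285 372 377; 286 370 377; 287 370 376; 288 370 376; 289 370 376; 290 370 376; 291 371 375;
```

```bash
python3 -m handwheel '{"motion": [[0,0,-0.1,0,0,0,-1],[0,0,-0.4,0,0,0,-1],[0,0,-0.9,0,0,0,-1],[0,0,-0.9,0,0,0,-1],[0,0,-0.9,0,0,0,-1],[0,0,-0.9,0,0,0,-1],[0,0,-0.9,0,0,0,-1],[0,0,-0.5,0,0,0,-1]]}'
python3 -m handwheel '{"motion": [[-0.6,0,0,0,0,0,-1],[-0.9,0,0,0,0,0,-1],[-1,0,0,0,0,0,-1],[-1,0,0,0,0,0,-1],[-1,0,0,0,0,0,-1],[-1,0,0,0,0,0,-1],[-0.8,0,0,0,0,0,-1],[-0.4,0,0,0,0,0,-1]]}'
python3 -m handwheel '{"motion": [[0,0,0,0,0,0,-1],[0,0,0,0,0,0,-1]]}'
python3 - <<'E'
from h import *
rel(.5155,-.148,.29,-7)
a=cam('scene');s=ctrl.sense();M=Ro.from_quat(s["ee_rot"]).as_matrix();g=s["tcp_pos"]-.019*M[:,2]
for p in(-15,-10,-5,0,5):
    v=Ro.from_rotvec(np.radians(p)*np.array([0,1,0])).apply([0,0,1]);d=M@v
    print(p,"collar",np.round(proj(a,g+d*(.019+.026)),1),"ball",np.round(proj(a,g+d*.111),1))
u,v=map(int,proj(a,g+M[:,2]*.08));x0,y0=max(u-40,0),max(v-40,0)
print(x0,y0);cv2.imwrite('pics/w4.png',cv2.resize(a['frame'][y0:y0+75,x0:x0+80,::-1],(640,600),interpolation=2))
E
```

```text
time: 14.38
tcp_pos: [0.5203, 0.2734, 0.296]
ee_rot: [0.748, 0.664, 0.002, 0.0]
ft_force: [0.5, -0.2, -1.6]
opening: 0.0233
gripper_force: 59.8
time: 15.05
tcp_pos: [0.4956, 0.0707, 0.2931]
ee_rot: [0.749, 0.663, 0.0, 0.0]
ft_force: [0.4, -0.5, -1.2]
opening: 0.0234
gripper_force: 59.9
time: 15.22
tcp_pos: [0.4962, 0.074, 0.2926]
ee_rot: [0.748, 0.664, 0.0, -0.0]
ft_force: [-0.7, 0.7, -2.6]
opening: 0.0232
gripper_force: 59.9
t 15.22 tcp [0.4962 0.074  0.2926] yang -6.82 tilt 0.05 F [-0.71  0.68 -2.63] open 0.0232
shift units [-7.27  1.52  0.08] turn units 0.04
-15 collar [301.3 167.5] ball [292.5 189.3]
-10 collar [302.9 168.5] ball [296.3 191.8]
-5 collar [304.6 169.5] ball [300.2 194.1]
0 collar [306.3 170.3] ball [304.2 196.1]
5 collar [308.1 171. ] ball [308.3 197.8]
265 144
```

View pics/w4.png

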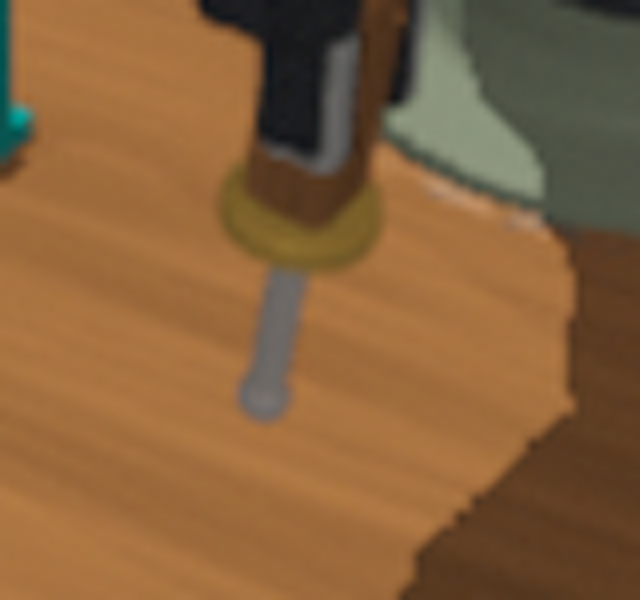

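The burnisher leans about 8° in the grip, its ball at crop (265,395). I'll turn the gripper +8° about tool y so that it hangs upright again.

```bash
cat >> h.py <<'E'
def relg(x,y,z):
    s=ctrl.sense();M=Ro.from_quat(s["ee_rot"]).as_matrix();g=s["tcp_pos"]-.019*M[:,2]
    print("g",g.round(4),"zaxis",M[:,2].round(3),"F",s["ft_force"].round(1),"units",(M.T@(np.array([x,y,z])-g)/.03).round(3))
    print("down unit",(M.T@[0,0,-1]).round(3)); return g,M
E
python3 -m handwheel '{"motion": [[0,0,0,0,0.8,0,-1],[0,0,0,0,0.8,0,-1],[0,0,0,0,0,0,-1],[0,0,0,0,0,0,-1]]}'
python3 -c "
from h import *
relg(.5155,-.1485,.31)"
```

```text
time: 15.6
tcp_pos: [0.4962, 0.0739, 0.2921]
ee_rot: [0.746, 0.662, 0.052, -0.046]
ft_force: [-0.5, 0.0, -1.7]
opening: 0.0236
gripper_force: 59.7
g [0.4959 0.0713 0.311 ] zaxis [ 0.016  0.137 -0.99 ] F [-0.5  0.  -1.7] units [-7.133  1.518 -0.962]
down unit [-0.138  0.     0.99 ]
```

```bash
python3 -m handwheel '{"motion": [[-0.6,0.12,-0.08,0,0,0,-1],[-0.9,0.2,-0.12,0,0,0,-1],[-0.95,0.2,-0.13,0,0,0,-1],[-0.95,0.2,-0.13,0,0,0,-1],[-0.95,0.2,-0.13,0,0,0,-1],[-0.95,0.2,-0.13,0,0,0,-1],[-0.95,0.2,-0.13,0,0,0,-1],[-0.88,0.2,-0.11,0,0,0,-1]]}'
python3 -m handwheel '{"motion": [[0,0,0,0,0,0,-1],[0,0,0,0,0,0,-1],[0,0,0,0,0,0,-1]]}'
python3 - <<'E'
from h import *
g,M=relg(.5155,-.1485,.22)
a=cam('scene')
b=g+[0,0,-.111];u,v=proj(a,b);print("ball pred",u,v,"collar",proj(a,g-[0,0,.045]))
u,v=int(u),int(v);cv2.imwrite('pics/w5.png',cv2.resize(a['frame'][v-55:v+45,u-50:u+50,::-1],(600,600),interpolation=2));print(u-50,v-55)
E
```

```text
time: 16.27
tcp_pos: [0.5164, -0.1463, 0.2908]
ee_rot: [0.745, 0.663, 0.051, -0.046]
ft_force: [1.0, -0.3, -1.7]
opening: 0.023
gripper_force: 59.7
time: 16.52
tcp_pos: [0.5163, -0.1446, 0.2906]
ee_rot: [0.745, 0.663, 0.051, -0.047]
ft_force: [-0.6, 0.0, -1.6]
opening: 0.0235
gripper_force: 59.7
g [ 0.516  -0.1472  0.3094] zaxis [ 0.015  0.138 -0.99 ] F [-0.6  0.  -1.6] units [-0.458 -0.008  2.944]
down unit [-0.138  0.001  0.99 ]
ball pred 209.10760010353675 169.17613352990588 collar (np.float64(205.78863381975552), np.float64(143.8446752186475))
159 114
```

View pics/w5.png

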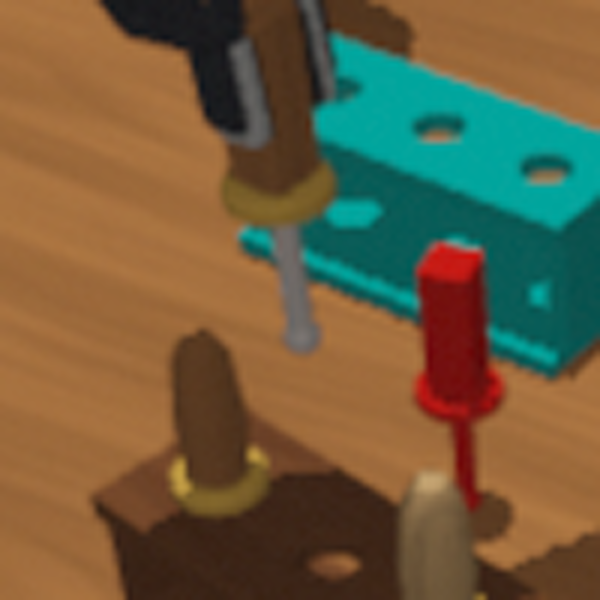

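The ball is at crop (301,334), where predicted for an upright tool, and the empty hole is at (335,565). Descending in two stages.

```bash
python3 -m handwheel '{"motion": [[-0.11,0,0.5,0,0,0,-1],[-0.11,0,0.5,0,0,0,-1],[-0.07,0,0.5,0,0,0,-1],[-0.07,0,0.5,0,0,0,-1],[-0.07,0,0.5,0,0,0,-1],[-0.055,0,0.4,0,0,0,-1],[-0.04,0,0.3,0,0,0,-1],[0,0,0,0,0,0,-1]]}'
python3 -m handwheel '{"motion": [[-0.04,0,0.3,0,0,0,-1],[-0.04,0,0.3,0,0,0,-1],[-0.04,0,0.3,0,0,0,-1],[0,0,0,0,0,0,-1],[0,0,0,0,0,0,-1]]}'
python3 -c "
from h import *
relg(.5155,-.1485,.1362)"
```

```text
time: 17.23
tcp_pos: [0.5152, -0.1472, 0.1922]
ee_rot: [0.746, 0.663, 0.051, -0.047]
ft_force: [-0.2, -0.5, -2.0]
opening: 0.0235
gripper_force: 59.8
time: 17.65
tcp_pos: [0.5154, -0.1481, 0.166]
ee_rot: [0.746, 0.662, 0.052, -0.047]
ft_force: [0.3, -0.1, -1.9]
opening: 0.0233
gripper_force: 59.8
g [ 0.5151 -0.1507  0.1848] zaxis [ 0.016  0.138 -0.99 ] F [ 0.3 -0.1 -1.9] units [-0.152  0.005  1.614]
down unit [-0.139  0.001  0.99 ]
```

Tip is inside the hole with no side force, so I'll continue to the plate.

```bash
python3 -m handwheel '{"motion": [[-0.01,0,0.3,0,0,0,-1],[-0.03,0,0.3,0,0,0,-1],[-0.04,0,0.3,0,0,0,-1],[-0.04,0,0.3,0,0,0,-1],[-0.03,0,0.2,0,0,0,-1],[-0.02,0,0.15,0,0,0,-1],[0,0,0,0,0,0,-1],[0,0,0,0,0,0,-1]]}'
python3 -c "
from h import *
relg(.5155,-.1485,.1362)"
```

```text
time: 18.32
tcp_pos: [0.5158, -0.1467, 0.1195]
ee_rot: [0.746, 0.662, 0.052, -0.046]
ft_force: [-1.0, -0.0, -1.4]
opening: 0.0235
gripper_force: 59.8
g [ 0.5155 -0.1494  0.1383] zaxis [ 0.016  0.138 -0.99 ] F [-1.  -0.  -1.4] units [ 0.019 -0.002  0.073]
down unit [-0.139  0.     0.99 ]
```

```bash
python3 -m handwheel '{"motion": [[-0.004,0,0.03,0,0,0,-1],[-0.004,0,0.03,0,0,0,-1],[0,0,0,0,0,0,-1],[0,0,0,0,0,0,-0.4],[0,0,0,0,0,0,-0.2],[0,0,0,0,0,0,0],[0,0,0,0,0,0,0.2],[0,0,0,0,0,0,0.2]]}'
python3 -m handwheel '{"motion": [[0,0,0,0,0,0,0.2],[0,0,0,0,0,0,0.2],[0.04,0,-0.3,0,0,0,0.2],[0.08,0,-0.6,0,0,0,0.2],[0.1,0,-0.7,0,0,0,0.2],[0.1,0,-0.7,0,0,0,0.2],[0.1,0,-0.7,0,0,0,0.2],[0.1,0,-0.7,0,0,0,0.2]]}'
python3 -m handwheel '{"motion": [[0.1,0,-0.7,0,0,0,0.2],[0,0,0,0,0,0,0.2],[0,0,0,0,0,0,0.2]]}'
python3 - <<'E'
from h import *
rel(.5,.1,.2)
a=cam('scene');cv2.imwrite('pics/w6.png',np.hstack([cv2.resize(a['frame'][160:260,165:265,::-1],(400,400),interpolation=2),cv2.resize(a['frame'][230:330,275:375,::-1],(400,400),interpolation=2)]))
E
```

```text
time: 18.98
tcp_pos: [0.5159, -0.1466, 0.1179]
ee_rot: [0.746, 0.662, 0.052, -0.046]
ft_force: [-0.8, 0.2, 0.4]
opening: 0.0513
gripper_force: 0.0
time: 19.65
tcp_pos: [0.5156, -0.1467, 0.2316]
ee_rot: [0.746, 0.662, 0.052, -0.046]
ft_force: [0.2, -0.2, -0.3]
opening: 0.0512
gripper_force: 0.0
time: 19.9
tcp_pos: [0.5162, -0.1467, 0.2524]
ee_rot: [0.746, 0.662, 0.053, -0.046]
ft_force: [0.4, -0.4, -0.5]
opening: 0.0512
gripper_force: 0.0
t 19.9 tcp [ 0.5162 -0.1467  0.2524] yang -6.79 tilt 8.0 F [ 0.35 -0.36 -0.53] open 0.0512
shift units [ 7.78 -1.51  2.85] turn units None
```

View pics/w6.png

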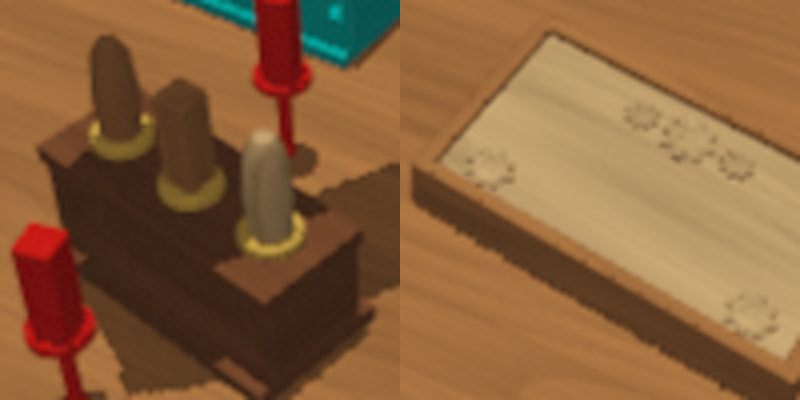

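The burnisher stands upright in the middle hole at crop (190,145) with its collar on the plate. Both chisels stand, and no inlay length shows above the panel (right half).

```bash
python3 -c "
from workcell import ctrl
print(ctrl.job_done())"
```

```text
the job is handed in; nothing more can be done
None
```

I handed the job in, and the hand-in returned no verdict: the last camera picture shows no inlay length standing proud, the burnisher upright in its hole and both chisels standing; the tip was drawn from seam0 to seam4 without lifting.

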